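# Trim a pendant light bar on the chopping board and hang it level

### The arm

A 6-joint arm with a two-finger parallel gripper is mounted at the origin on a cart in front of the work surface, level with it; the furniture and walls round the work are solid. World frame = base frame: x ahead of the robot, y to its left, z up, the work surface at z = 0. Lengths are in mm, angles in rad, forces in N, time in s.
With the tool pointing down it reaches from about 275 to 850 mm from the base axis. Payload 19 kg.
Tool frame: the origin (TCP) lies between the finger pads; the fingertips stand 14 mm ahead of it and the grasp point (between the pads) lies 5 mm behind it; z points along the fingers, y is the line along which they close (so a half turn about z gives the same grasp; the last joint's range is limited). The gripper opens to 85 mm and grips with 20 to 120 N. Pads are 22 mm wide; open, the fingers measure 114 mm over their backs; the gripper's body (76 mm by 85 mm) begins 54 mm behind the grasp point. The pads swing forward as they close: fully open they stand 13 mm farther back than shut.
Start: joints at [1.154, 0.15, 1.437, -0, 1.554, -0.134], TCP at [160.456, 552.128, 245.267] pointing down, gripper open.
Joint ranges: [-2.8, 2.8], [-0.68, 2.1], [0.12, 2.68], [-1.39, 4.53], [0.16, 2.79], [-2.81, 2.81]. Speed limits (rad/s): [1.89, 1.89, 2.22, 3.01, 3.01, 3.01].

### API

Orientations are given as a unit quaternion [w, x, y, z].
In Python, from workcell import readout, eyes, ticket gives the robot as it stands. The module is installed in compiled form; this text tells all that it offers.
- The arm moves only by the tool send_rows, never from a script. Its argument "commands" is a list of rows, each a list of 4 numbers: the shift along the tool's x, y, z each as a share of 10 cm, from -1 to 1, then the turn about the tool's z as a share of 45 degrees, from -1 to 1. A call has 1 to 12 rows; each row is the pose to reach, as a shift and turn from the pose commanded when the call began, along the tool's axes at that moment; what a row does not reach only later rows make up. A row lasts 1/12 s, in which the tool goes at most 41.7 mm and 7.16 degrees, less where a joint would pass 70% of its speed; a pose out of reach is approached as far as the arm can. A call with a number of a shift or a turn outside -1 to 1 is refused whole. A call with a gripper value outside its range is refused whole. "hand" is the finger opening in mm, from 0 to 85.4, set as the call begins (left out, the last holds). The fingers move at their own pace and stop on an object; "grip_force" is the grip in N (left out, the last holds). Time passes only in rows, so rows that repeat a pose let the fingers close. It gives the time, the measured TCP pose, the force, the opening and the grip force at its end, in the units of the state.
- readout.observe(): the state, without advancing time (a new reading comes with each control period).
- eyes.camera(name): name is "scene" or "top"; returns the picture (480x640x3 uint8, red, green, blue); there is no depth.
- eyes.camera_model(name): a dict with "K" (3x3 intrinsics, pixels), "k1" (the pictures are not rectified: a ray, as slopes to the right and down, at radius r is drawn at 1 + k1 r^2 times it, then the intrinsics apply), "origin" and "orientation" of the camera in the world. Camera axes: x right, y down, z forward; pixel columns grow to the right and rows downward; lengths in mm; the calibration is good to about 2 mm. A picture is of the moment at which its call begins. camera_model takes no time and is no camera call.
- ticket.hand_in(): hands the job in; it is judged then, once.
The state is a dict: "time": time; "qpos": joint angles; "qd": joint speeds; "joint_torque": joint torques, N m; "tool_pos": TCP position; "orientation": TCP orientation; "contact_force": force on the tool from outside, world axes, zero at the start; "torque": the same for the moment, N m; "grip_width": finger opening in mm; "gripper_force": force on a finger pad.
Only numpy, scipy, OpenCV 4.12 (cv2) and the standard library are available. Lean on these libraries where they do the work, as an engineer would, in place of code of your own. Each camera call takes 0.05 s, during which the arm holds its last target. There are 200 camera calls.

### The job

Find where the pendant light bar balances: slide it endwise over the right-hand edge of the chopping board, bit by bit, until it only just tips down over that edge by its own weight with nothing touching it. With the bar still lying there across the edge, push its hanger along the bar until it sits over the edge; then pick the bar up by the hanger and hang it by the eye on the hook stand, so that, let go, it hangs level and still. Work gently, without pressing the bar hard on the board or hook, and leave the spice jar, glass, onion and garlic where they are.

Things in the scene. Friction and masses are not known exactly. Their poses are not given: they have to be found in the camera images.
- light_bar: Pendant light bar: straight aluminium profile, white diffuser below, 360 mm long (its y), 26 mm wide (x), 22 mm high (z), about 0.7 kg. Lies on the board, across its right-hand edge. Origin: middle of its underside; +y towards its tail (on the board, robot's left), -y to the overhanging nose. A heavy pack hides inside: it balances somewhere within 45 mm of its middle.
- bar_tail (a point): Middle of the end face at the bar's tail, 180 mm from the origin along +y, at half height. The bar slides on the board under about 6 N. A finger pushing here also holds the tail down by friction, so the bar tips only when the push is eased off; it then rests with its nose on the worktop, tipped 0.11 to 0.22 rad.
- hanger (a joint): Place of the hanger along the bar, m: 0 at the bar's middle, positive towards the tail (+y), range -0.145 to 0.145; starts 0.08 to 0.11. Stiff slide: moves along the bar under a push of about 2.4 N along the bar and stays where it is left, but the bar slips through it if held steep or jerked. The hanger weighs only 12 g.
- hanger_eye (a point): Middle of the hanger's eye, 30 mm above the bar's top face; axes as the bar's. The hanger: dark steel foot on the bar's top, 44 mm (y) by 24 mm (x), 7.5 mm high, with an upright strap eye 44 mm (y) by 12 mm (x), flat sides square to y up to 52 mm above the bar's top, gable roof to 68 mm. Its opening runs through along x: 32 mm wide, from 7.5 mm up to 45 mm at the sides, 60 mm at the peak.
- hanger_mark (a point): Point on the bar's underside straight below the middle of the hanger (52 mm below hanger_eye, square to the bar); axes as the bar's. At the balance point when the hanger is set right.
- board: Wooden chopping board, fixed, 104 mm (x) by 220 mm (y) by 28 mm high. Origin: centre of its underside. Wall cupboards with a pelmet begin 0.47 m above the worktop, about 0.1 m beyond the board and the hook's seat: keep the wrist clear of them.
- board_edge (a point): Middle of the board's right-hand top edge (its -y edge), the edge over which the bar tips; height 28 mm. The edge runs along this point's x; +y points back over the board; z up.
- hook_stand: Hook stand, fixed: round wooden foot 110 mm across and 18 mm high, upright 8 mm steel rod on its centre bending over at the top into a level arm towards its own -x (towards the robot), with an upturned end. Origin: centre of its underside; z up; nothing of it is higher than 204 mm.
- hook_seat (a point): Top of the hook's level arm, 189 mm above the worktop, 105 mm from the upright rod towards its -x: where the eye's peak should hang. Axes as the hook stand's: the arm runs along x (8 mm thick), so the bar hangs along y, its underside about 107 mm above the worktop.
- hook_tip (a point): Top of the hook's upturned end, 204 mm above the worktop, 35 mm from hook_seat towards the stand's -x.
- pepper_jar: Spice jar with a red cap, 45 mm across, 109 mm high, a bystander. Origin: centre of its underside.
- glass: Upturned clear glass, 79 mm across, 90 mm high, a bystander. Origin: centre of its underside.
- onion: Red onion, 84 mm across, 82 mm high, a bystander. Origin: centre of its underside.
- garlic: Garlic bulb, 54 mm across, 53 mm high, a bystander. Origin: centre of its underside.
Not all that is in view belongs to the job. There is more than one size of the board; the job needs the larger.

How it is judged (in metres and radians):
On the way, in this order (a step that is already met when the one before it is completed fails the run):
1. the bar lies tipped nose down (more than 0.08 rad) over the board's right-hand edge with the robot not touching it (angle between light_bar's own y axis and vertical between 1.2 and 1.49 rad and contact force between light_bar and board above 0.5 N and contact force between light_bar and the arm below 0.1 N and contact force between light_bar and the fingers below 0.1 N and y of light_bar in the frame of board_edge between -0.075 and 0.075 m), for 0.2 s.
2. the bar still lies on the board and the middle of the hanger is within 9 mm of the edge (y of hanger_mark in the frame of board_edge between -0.009 and 0.009 m and z of hanger_mark in the frame of board_edge below 0.006 m and contact force between light_bar and board above 0.5 N), for 0.1 s.
At the end, for the whole second after the job is handed in: The light bar hangs by its hanger's eye on the arm of the hook stand, clear of board and worktop (underside of the bar under the hanger 90 to 125 mm up), level within 0.075 rad (4.3 degrees), at rest and let go (contact force between light_bar and hook_stand above 3 N and contact force between light_bar and board below 0.1 N and horizontal distance between hanger_mark and hook_seat below 0.035 m and height (world z) of hanger_mark between 0.09 and 0.125 m and angle between light_bar's own y axis and vertical between 1.4958 and 1.6458 rad and linear speed of light_bar below 0.03 m/s and angular speed of light_bar below 0.15 rad/s); the robot touches nothing.
It fails at once if the bar is pressed on the board or the hook with more than 40 N (contact force between light_bar and board above 40 N or contact force between light_bar and hook_stand above 40 N).
It fails at once if the spice jar, glass, onion or garlic is moved by more than 30 mm (distance of any of pepper_jar, glass, onion, garlic from where it was at the start of the episode above 0.03 m).
It also fails if it takes over 72 s, if anything falls off the work surface, if the arm or the gripper's body presses on something with over 40 N, if the wrist force passes 120 N, or if a joint passes its speed limit or range.

## Working session

There is one attempt and no reset: what is moved stays moved. The work goes in short steps, Python scripts to look and compute and a tool call to move; the robot and the scene stay as the last step left them, time stands still between calls to the robot, and variables do not carry over. Pictures are saved under pics/ and viewed, at most 10 in all, crops included, and the job is handed in when it is done.

Besides the shell and the picture viewer there is one more tool, called after "Request:" in YAML: its name, and indented under it one key for each argument. send_rows: Moves the arm, as the interface text tells. Its arguments: {"type":"object","properties":{"commands":{"type":"array","items":{"type":"array","items":{"type":"number"}}},"hand":{"type":"number"},"grip_force":{"type":"number"}},"required":["commands"]}

```bash
mkdir -p pics; cat > h.py <<'E'
import numpy as np, cv2
from scipy.spatial.transform import Rotation as R
from workcell import readout, eyes, ticket
def cam(n,f=None):
    im=eyes.camera(n)
    if f: cv2.imwrite(f'pics/{f}.png',im[:,:,::-1])
    return im
def ray(n,uv):
    m=eyes.camera_model(n);K=np.array(m['K']);k=m['k1']
    d=np.linalg.solve(K,np.array([uv[0],uv[1],1.]));r=np.hypot(d[0],d[1]);s=r
    for _ in range(20): s=r/(1+k*s*s)
    d[:2]*=s/r if r else 1
    q=m['orientation'];q=np.array(q)
    M=R.from_quat([q[1],q[2],q[3],q[0]]).as_matrix() if q.size==4 else q
    return np.array(m['origin']),M@d
def onz(n,uv,z):
    o,d=ray(n,uv);return o+d*(z-o[2])/d[2]
def proj(n,P):
    m=eyes.camera_model(n);q=np.array(m['orientation']).ravel()
    M=R.from_quat([q[1],q[2],q[3],q[0]]).as_matrix() if q.size==4 else q.reshape(3,3)
    c=M.T@(np.array(P,float)-m['origin']);a=c[:2]/c[2];a=a*(1+m['k1']*(a@a))
    K=np.array(m['K']);return K[:2,:2]@a+K[:2,2]
def tri(uv1,uv2):
    o,d=ray('scene',uv1);p,e=ray('top',uv2)
    s=np.linalg.lstsq(np.c_[d,-e],p-o,rcond=None)[0]
    a=o+d*s[0];b=p+e*s[1];return (a+b)/2,np.linalg.norm(a-b)
E
python3 - <<'E'
from h import *
s=readout.observe();print({k:np.round(v,3) for k,v in s.items()})
for n in('scene','top'):cam(n,n+'0');print(eyes.camera_model(n))
E
```

```text
{'time': np.float64(0.0), 'qpos': array([ 1.154,  0.151,  1.438, -0.   ,  1.554, -0.134]), 'qd': array([-0.   , -0.001, -0.001,  0.001, -0.002, -0.   ]), 'joint_torque': array([ 1.0000e-03, -7.1304e+01, -5.7089e+01, -0.0000e+00,  9.0000e-03,
        0.0000e+00]), 'tool_pos': array([160.382, 551.947, 244.705]), 'orientation': array([-0.   ,  0.141,  0.99 , -0.001]), 'contact_force': array([0.849, 0.57 , 0.214]), 'torque': array([-0.031,  0.066, -0.016]), 'gripper_force': np.float64(0.0), 'grip_width': np.float64(85.14)}
{'K': array([[622.65575773,   0.        , 314.60401986],
       [  0.        , 622.65575773, 248.36296767],
       [  0.        ,   0.        ,   1.        ]]), 'k1': -0.0016515381743595228, 'origin': array([ -325.06663302, -1086.4941733 ,  1129.86550116]), 'orientation': array([-0.42687379,  0.84189657, -0.29331755,  0.15150496])}
{'K': array([[534.94326094,   0.        , 326.5311945 ],
       [  0.        , 534.94326094, 240.10353787],
       [  0.        ,   0.        ,   1.        ]]), 'k1': -0.04255912380346159, 'origin': array([-242.50734862,  144.83911722, 1468.43929451]), 'orientation': array([ 0.16027716, -0.57619773,  0.77516043, -0.20355276])}
```

View pics/scene0.png

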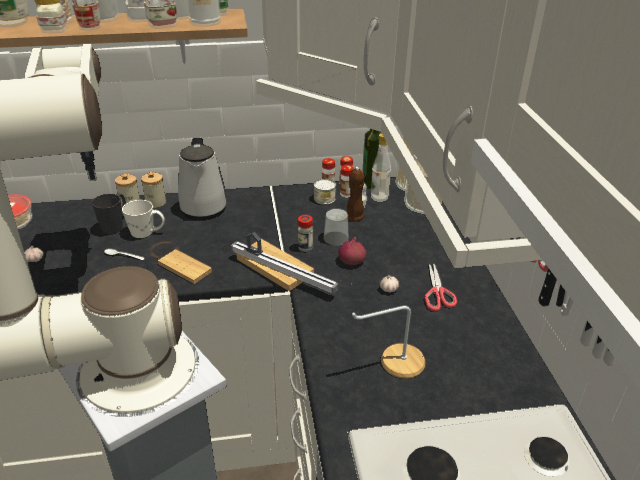

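View pics/top0.png

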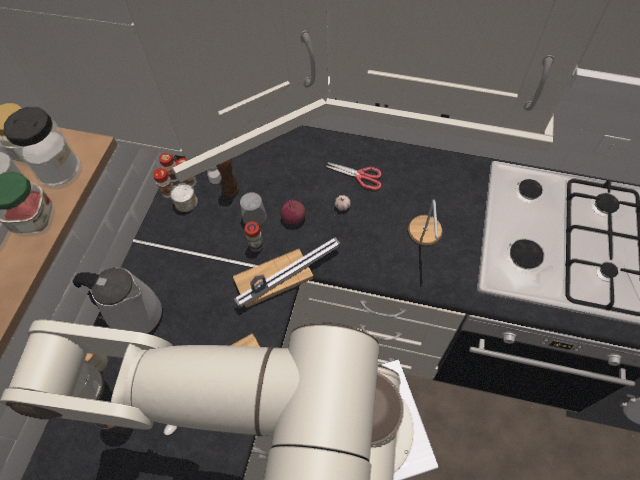

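Scene view: bar with its tail at about (237,247), nose (333,288), hanger (256,242), hook tip (356,315), hook foot (403,360). Top view: tail (240,300), nose (336,242), hanger (258,283), hook foot (425,230), arm end (433,203).

```bash
python3 - <<'E'
from h import *
a=cv2.imread('pics/scene0.png')[225:300,225:345];b=cv2.imread('pics/top0.png')[230:310,225:345]
a=cv2.resize(a,None,fx=6,fy=4,interpolation=cv2.INTER_CUBIC)
b=cv2.resize(b,None,fx=6,fy=3.5,interpolation=cv2.INTER_CUBIC)
for i in range(12):
  for c in(a,b):cv2.line(c,(i*60,0),(i*60,5),(0,255,0),1)
for i in range(0,75,10):cv2.line(a,(0,i*4),(8,i*4),(0,255,0),1)
for i in range(0,80,10):cv2.line(b,(0,int(i*3.5)),(8,int(i*3.5)),(0,255,0),1)
cv2.imwrite('pics/z1.png',np.vstack([a,b]))
a=cv2.imread('pics/scene0.png')[295:385,345:435];b=cv2.imread('pics/top0.png')[190:280,395:450]
cv2.imwrite('pics/z2.png',np.hstack([cv2.resize(a,None,fx=5,fy=5,interpolation=cv2.INTER_CUBIC),cv2.resize(b,None,fx=5,fy=5,interpolation=cv2.INTER_CUBIC)]))
E
```

```text
(no output)
```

View pics/z1.png

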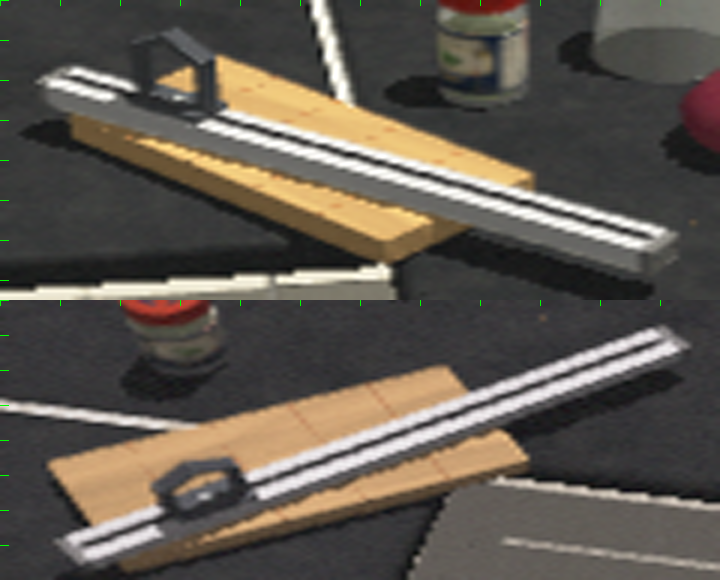

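View pics/z2.png

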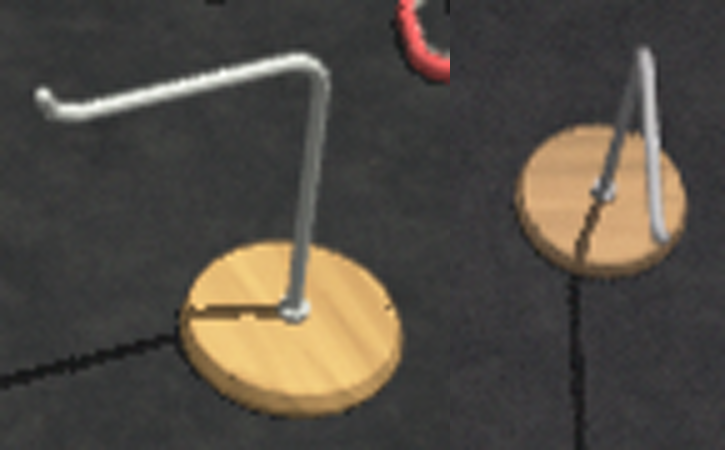

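```bash
cat > m.py <<'E'
from h import *
def S(x,y):return (225+x/6,225+y/4)
def T(x,y):return (225+x/6,230+(y-300)/3.5)
np.set_printoptions(precision=1,suppress=True)
for nm,s,t,z in [('BRF',(388,241),(528,460),28),('BRB',(535,177),(448,367),28),('BLB',(220,55),(48,466),28),('BLF',(72,117),(130,558),28),
 ('tail1',(40,81),(85,564),50),('tail2',(75,68),(57,543),50),('nose1',(645,250),(690,346),50),('nose2',(677,236),(668,327),50),
 ('apex',(175,28),(200,458),118)]:
  print(nm,onz('scene',S(*s),z),onz('top',T(*t),z),*tri(S(*s),T(*t)))
for nm,s,t,z in [('tip',(353.4,314),(437,237.6),204),('elbow',(408.6,307.4),(434,200),189),('base',(403.8,356.6),(425.6,228.4),18)]:
  print(nm,onz('scene',s,z),onz('top',t,z),*tri(s,t))
for nm,s,t in [('jar base',(306,248),(257,248)),('onion',(351,265),(292,220)),('garlic',(389,291),(342,210)),('glass',(336,243),(257,222))]:
  print(nm,onz('scene',s,0),onz('top',t,0))
E
python3 m.py
```

```text
BRF [457.   -2.4  28. ] [454.9   1.   28. ] [457.8   0.4  24.9] 2.4631909400807768
BRB [555.3  11.9  28. ] [554.6  15.5  28. ] [557.1  15.   24.6] 1.2949321061509584
BLB [523.2 229.9  28. ] [519.2 232.5  28. ] [522.8 232.3  25.4] 3.9773853279581464
BLF [420.6 209.5  28. ] [423.7 211.3  28. ] [423.  211.6  26.5] 2.433725905621113
tail1 [417.6 231.   50. ] [414.5 232.2  50. ] [416.7 232.   48.8] 2.9597096418104205
tail2 [440.2 234.3  50. ] [436.8 241.2  50. ] [442.2 241.4  43.6] 4.203859797410656
nose1 [ 526.8 -103.5   50. ] [ 526.6 -105.8   50. ] [ 525.3 -105.4   52.1] 0.3225304966950467
nose2 [ 547.8 -101.1   50. ] [ 548.2 -100.8   50. ] [ 548.2 -100.8   49.7] 0.3316452519676489
apex [456.1 163.2 118. ] [457.9 156.9 118. ] [453.7 157.1 123.3] 2.632355581939069
tip [ 383.  -342.2  204. ] [ 382.3 -337.4  204. ] [ 385.1 -339.2  200. ] 1.53920389046285
elbow [ 507.6 -391.2  189. ] [ 508.8 -383.   189. ] [ 513.3 -386.1  182. ] 0.7595324028547681
base [ 519.7 -385.2   18. ] [ 516.1 -386.7   18. ] [ 516.6 -386.6   19.8] 2.759872448485556
jar base [624.  138.3   0. ] [613.3 140.7   0. ]
onion [676.3 -11.9   0. ] [681.8   8.6   0. ]
garlic [ 681.4 -168.3    0. ] [ 671.2 -158.     0. ]
glass [713.6 101.4   0. ] [707.8 119.3   0. ]
```

```bash
cat >> h.py <<'E'
def yaw(s=None):
    s=s or readout.observe();q=s['orientation'];M=R.from_quat([q[1],q[2],q[3],q[0]]).as_matrix();return M
def to(p,ydeg=None):
    "tool-axis shift (shares) to world p; ydeg = wanted yaw of tool y from world +y (ccw)"
    s=readout.observe();M=yaw(s);d=M.T@(np.array(p)-s['tool_pos'])/100
    cur=np.degrees(np.arctan2(-M[0,1],M[1,1]));t=0 if ydeg is None else -(ydeg-cur)/45
    print('t',round(s['time'],2),'pos',np.round(s['tool_pos'],1),'yaw',round(cur,1),'F',np.round(s['contact_force'],1),'shift',np.round(d,3),'turn',round(t,3))
E
python3 - <<'E'
from h import *
for p in [(158,262),(178,249),(211,267),(187,283)]:print(onz('scene',p,15))
to([412.7,280,150],18)
to([412.7,280,47],18)
E
```

```text
[226.08413023 336.13450766  15.        ]
[303.64198946 357.55556619  15.        ]
[336.08973902 219.04684797  15.        ]
[244.98915888 197.29228401  15.        ]
t 0.1 pos [160.4 552.  244.8] yaw -16.2 F [ 0.3 -0.2 -0.2] shift [-3.182 -1.907  0.949] turn -0.76
t 0.1 pos [160.4 552.  244.8] yaw -16.2 F [ 0.3 -0.2 -0.2] shift [-3.182 -1.905  1.979] turn -0.76
```

Request:
send_rows:
  commands:
    - [-0.35, -0.2, 0, 0]
    - [-0.7, -0.4, 0, 0]
    - [-1, -0.6, 0, 0]
  hand: 0

```text
time: 0.35
tool_pos: [240.5, 465.3, 244.7]
orientation: [-0.0, 0.14, 0.99, -0.001]
contact_force: [1.6, 0.3, 0.6]
grip_width: 51.7
gripper_force: 0.0
```

Request:
send_rows:
  commands:
    - [-0.35, -0.2, 0, 0]
    - [-0.7, -0.4, 0, 0]
    - [-1, -0.6, 0, 0]

```text
time: 0.6
tool_pos: [320.2, 379.3, 245.1]
orientation: [0.0, 0.141, 0.99, -0.0]
contact_force: [0.1, -0.3, -0.3]
grip_width: 12.7
gripper_force: 0.0
```

Request:
send_rows:
  commands:
    - [-0.35, -0.2, 0.2, -0.15]
    - [-0.7, -0.4, 0.4, -0.3]
    - [-1, -0.6, 0.6, -0.45]
    - [-1, -0.6, 0.6, -0.6]
    - [-1, -0.6, 0.6, -0.76]
    - [-1, -0.6, 0.6, -0.76]
    - [-1, -0.6, 0.6, -0.76]

```text
time: 1.18
tool_pos: [398.3, 295.6, 185.3]
orientation: [-0.0, -0.155, 0.988, -0.0]
contact_force: [0.7, 0.9, 0.8]
grip_width: -0.1
gripper_force: 0.0
```

```bash
python3 -c "
from h import *
to([412.7,280,150],18);to([412.7,280,47],18)"
```

```text
t 1.18 pos [398.3 295.6 185.3] yaw 17.9 F [0.7 0.9 0.8] shift [-0.09  -0.192  0.353] turn -0.003
t 1.18 pos [398.3 295.6 185.3] yaw 17.9 F [0.7 0.9 0.8] shift [-0.09  -0.192  1.383] turn -0.003
```

Request:
send_rows:
  commands:
    - [-0.09, -0.19, 0.4, 0]
    - [-0.09, -0.19, 0.7, 0]
    - [-0.09, -0.19, 1, 0]

```text
time: 1.43
tool_pos: [412.7, 280.4, 84.3]
orientation: [0.001, -0.154, 0.988, 0.0]
contact_force: [-0.3, 0.2, -0.6]
grip_width: -0.3
gripper_force: 0.0
```

Request:
send_rows:
  commands:
    - [0, 0, 0.2, 0]
    - [0, 0, 0.38, 0]
    - [0, 0, 0.38, 0]
    - [0, 0, 0.38, 0]

```text
time: 1.77
tool_pos: [412.3, 280.7, 47.4]
orientation: [-0.0, -0.156, 0.988, -0.0]
contact_force: [0.1, -0.5, 0.2]
grip_width: 0.4
gripper_force: 0.0
```

```bash
python3 - <<'E'
from h import *
to([412.7,280,47],18)
b=cam('scene')[215:305,215:345,::-1];t=cam('top')[220:320,215:345,::-1]
cv2.imwrite('pics/z3.png',np.hstack([cv2.resize(b,(400,277),interpolation=2),cv2.resize(t,(400,308),interpolation=2)[:277]]))
E
```

```text
t 1.77 pos [412.3 280.7  47.4] yaw 17.9 F [ 0.1 -0.5  0.2] shift [-0.002 -0.008  0.004] turn -0.002
```

View pics/z3.png

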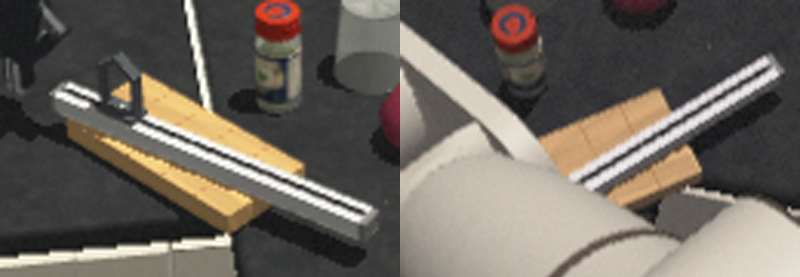

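View shows the closed fingers beyond the tail end, scene view unobstructed; bar level still. Now a baseline tilt metric and the push.

```bash
cat >> h.py <<'E'
def bar():
    "scene: bright strips on bar -> line fit, nose end; top: nose end"
    im=cam('scene');roi=np.zeros(im.shape[:2],np.uint8);cv2.fillPoly(roi,[np.int32([[225,235],[245,228],[400,300],[400,335],[320,325],[225,262]])],255)
    g=im.min(2).astype(int);m=((g>165)&(roi>0)).astype(np.uint8)
    n,l,st,_=cv2.connectedComponentsWithStats(cv2.dilate(m,np.ones((3,3))))
    k=1+np.argmax(st[1:,4]);v,u=np.nonzero(m*(l==k))
    vx,vy,x0,y0=cv2.fitLine(np.float32(np.c_[u,v]),cv2.DIST_HUBER,0,.01,.01).ravel()
    s=(u-x0)*vx+(v-y0)*vy;e=s.max();f=s.min()
    s=readout.observe()
    print('t',round(s['time'],2),'slope %.4f nose (%.1f,%.1f) tail (%.1f,%.1f)'%(vy/vx,x0+e*vx,y0+e*vy,x0+f*vx,y0+f*vy),'tcp',np.round(s['tool_pos'],1),'F',np.round(s['contact_force'],1))
    return vy/vx
E
python3 -c "
from h import *
bar();bar()"
```

```text
t 1.92 slope 0.4101 nose (334.0,285.5) tail (258.6,254.6) tcp [413.3 280.9  48.9] F [-0.3  0.7  0.1]
t 1.97 slope 0.4101 nose (334.0,285.5) tail (258.6,254.6) tcp [413.3 280.8  48.7] F [ 0.3  0.1 -0.1]
```

Request:
send_rows:
  commands:
    - [0, -0.12, 0, 0]
    - [0, -0.24, 0, 0]
    - [0, -0.28, 0, 0]
    - [0, -0.31, 0, 0]
    - [0, -0.33, 0, 0]
    - [0, -0.36, 0, 0]
    - [0, -0.36, 0, 0]
    - [0, -0.36, 0, 0]

```text
time: 2.63
tool_pos: [424.2, 245.8, 47.7]
orientation: [0.0, -0.156, 0.988, 0.0]
contact_force: [-0.6, 2.5, 2.9]
grip_width: 0.4
gripper_force: 1.5
```

```bash
python3 -c "
from h import *
bar()"
```

```text
t 2.68 slope 0.4174 nose (336.8,286.9) tail (260.8,255.2) tcp [424.2 245.8  47.7] F [-0.5  1.7  2.2]
```

Request:
send_rows:
  commands:
    - [0, -0.04, 0, 0]
    - [0, -0.08, 0, 0]
    - [0, -0.08, 0, 0]
    - [0, -0.04, 0, 0]
    - [0, -0.03, 0, 0]
    - [0, -0.03, 0, 0]
    - [0, -0.03, 0, 0]
    - [0, -0.03, 0, 0]

```text
time: 3.35
tool_pos: [424.7, 243.1, 47.2]
orientation: [-0.0, -0.156, 0.988, -0.0]
contact_force: [-0.4, 0.6, -0.0]
grip_width: 0.0
gripper_force: 0.0
```

```bash
python3 -c "
from h import *
bar()"
```

```text
t 3.4 slope 0.4141 nose (338.9,287.6) tail (262.8,256.0) tcp [424.7 243.1  47.2] F [-0.6 -0.3 -0.4]
```

Request:
send_rows:
  commands:
    - [0, -0.05, 0, 0]
    - [0, -0.09, 0, 0]
    - [0, -0.09, 0, 0]
    - [0, -0.05, 0, 0]
    - [0, -0.04, 0, 0]
    - [0, -0.04, 0, 0]
    - [0, -0.04, 0, 0]
    - [0, -0.04, 0, 0]

```text
time: 4.07
tool_pos: [426.0, 239.4, 47.3]
orientation: [0.0, -0.157, 0.988, -0.0]
contact_force: [0.3, 0.4, -0.1]
grip_width: 0.2
gripper_force: 0.0
```

```bash
python3 -c "
from h import *
bar()"
```

```text
t 4.12 slope 0.3998 nose (341.0,287.6) tail (262.7,256.3) tcp [426.  239.4  47.3] F [-0.2 -0.7  0.2]
```

Request:
send_rows:
  commands:
    - [0, -0.05, 0, 0]
    - [0, -0.09, 0, 0]
    - [0, -0.09, 0, 0]
    - [0, -0.05, 0, 0]
    - [0, -0.04, 0, 0]
    - [0, -0.04, 0, 0]
    - [0, -0.04, 0, 0]
    - [0, -0.04, 0, 0]

```text
time: 4.78
tool_pos: [427.2, 235.6, 47.2]
orientation: [-0.0, -0.157, 0.988, -0.0]
contact_force: [-0.2, -0.1, 0.6]
grip_width: 0.0
gripper_force: 0.0
```

```bash
python3 -c "
from h import *
bar()"
```

```text
t 4.83 slope 0.4084 nose (342.1,288.3) tail (262.8,256.0) tcp [427.3 235.6  47.3] F [-0.1 -0.7  0.5]
```

Request:
send_rows:
  commands:
    - [0, -0.05, 0, 0]
    - [0, -0.09, 0, 0]
    - [0, -0.09, 0, 0]
    - [0, -0.05, 0, 0]
    - [0, -0.04, 0, 0]
    - [0, -0.04, 0, 0]
    - [0, -0.04, 0, 0]
    - [0, -0.04, 0, 0]

```text
time: 5.5
tool_pos: [428.5, 231.8, 47.3]
orientation: [-0.0, -0.157, 0.988, -0.0]
contact_force: [0.4, 0.2, -1.1]
grip_width: -0.0
gripper_force: 0.0
```

```bash
python3 -c "
from h import *
bar()"
```

```text
t 5.55 slope 0.4116 nose (342.8,288.9) tail (262.8,256.0) tcp [428.5 231.8  47.3] F [0.5 0.2 0.6]
```

Request:
send_rows:
  commands:
    - [0, -0.05, 0, 0]
    - [0, -0.09, 0, 0]
    - [0, -0.09, 0, 0]
    - [0, -0.05, 0, 0]
    - [0, -0.04, 0, 0]
    - [0, -0.04, 0, 0]
    - [0, -0.04, 0, 0]
    - [0, -0.04, 0, 0]

```text
time: 6.22
tool_pos: [429.7, 228.0, 47.3]
orientation: [-0.0, -0.157, 0.988, -0.0]
contact_force: [-0.4, 0.3, -0.3]
grip_width: -0.1
gripper_force: 0.0
```

```bash
python3 -c "
from h import *
bar()"
```

```text
t 6.27 slope 0.4026 nose (344.1,289.1) tail (267.7,258.3) tcp [429.7 228.   47.3] F [-0.9  0.8 -0.1]
```

Request:
send_rows:
  commands:
    - [0, -0.05, 0, 0]
    - [0, -0.09, 0, 0]
    - [0, -0.09, 0, 0]
    - [0, -0.05, 0, 0]
    - [0, -0.04, 0, 0]
    - [0, -0.04, 0, 0]
    - [0, -0.04, 0, 0]
    - [0, -0.04, 0, 0]

```text
time: 6.93
tool_pos: [430.9, 224.2, 47.3]
orientation: [-0.0, -0.157, 0.988, -0.0]
contact_force: [-0.7, -0.0, -1.2]
grip_width: 0.3
gripper_force: 0.0
```

```bash
python3 -c "
from h import *
bar()"
```

```text
t 6.98 slope 0.4130 nose (345.7,290.2) tail (268.7,258.3) tcp [430.9 224.2  47.3] F [ 0.3 -0.6 -0.6]
```

Request:
send_rows:
  commands:
    - [0, -0.05, 0, 0]
    - [0, -0.09, 0, 0]
    - [0, -0.09, 0, 0]
    - [0, -0.05, 0, 0]
    - [0, -0.04, 0, 0]
    - [0, -0.04, 0, 0]
    - [0, -0.04, 0, 0]
    - [0, -0.04, 0, 0]

```text
time: 7.65
tool_pos: [432.2, 220.4, 47.3]
orientation: [-0.0, -0.157, 0.988, -0.0]
contact_force: [-0.3, -0.2, 0.6]
grip_width: -0.0
gripper_force: 0.0
```

```bash
python3 -c "
from h import *
bar()"
```

```text
t 7.7 slope 0.3850 nose (347.5,289.4) tail (270.1,259.6) tcp [432.2 220.4  47.3] F [0.3 0.6 0. ]
```

Request:
send_rows:
  commands:
    - [0, -0.05, 0, 0]
    - [0, -0.09, 0, 0]
    - [0, -0.09, 0, 0]
    - [0, -0.05, 0, 0]
    - [0, -0.04, 0, 0]
    - [0, -0.04, 0, 0]
    - [0, -0.04, 0, 0]
    - [0, -0.04, 0, 0]

```text
time: 8.37
tool_pos: [433.4, 216.6, 47.3]
orientation: [-0.0, -0.157, 0.988, -0.0]
contact_force: [1.0, 0.3, -0.1]
grip_width: 0.1
gripper_force: 0.0
```

```bash
python3 -c "
from h import *
bar()"
```

```text
t 8.42 slope 0.4026 nose (347.9,290.7) tail (270.6,259.5) tcp [433.4 216.5  47.3] F [ 0.7 -0.8 -0.9]
```

Request:
send_rows:
  commands:
    - [0, -0.05, 0, 0]
    - [0, -0.09, 0, 0]
    - [0, -0.09, 0, 0]
    - [0, -0.05, 0, 0]
    - [0, -0.04, 0, 0]
    - [0, -0.04, 0, 0]
    - [0, -0.04, 0, 0]
    - [0, -0.04, 0, 0]

```text
time: 9.08
tool_pos: [434.6, 212.8, 47.3]
orientation: [-0.0, -0.156, 0.988, -0.0]
contact_force: [0.5, 1.1, -0.4]
grip_width: 0.1
gripper_force: 0.0
```

```bash
python3 -c "
from h import *
bar()"
```

```text
t 9.13 slope 0.3859 nose (349.6,290.2) tail (272.3,260.3) tcp [434.6 212.8  47.3] F [-0.2 -0.3  0.2]
```

Request:
send_rows:
  commands:
    - [0, -0.05, 0, 0]
    - [0, -0.09, 0, 0]
    - [0, -0.09, 0, 0]
    - [0, -0.05, 0, 0]
    - [0, -0.04, 0, 0]
    - [0, -0.04, 0, 0]
    - [0, -0.04, 0, 0]
    - [0, -0.04, 0, 0]

```text
time: 9.8
tool_pos: [435.9, 209.0, 47.3]
orientation: [-0.0, -0.157, 0.988, -0.0]
contact_force: [0.3, -0.0, 0.2]
grip_width: 0.5
gripper_force: 0.0
```

```bash
python3 -c "
from h import *
bar()"
```

```text
t 9.85 slope 0.3897 nose (351.2,290.9) tail (272.7,260.3) tcp [435.9 208.9  47.3] F [-0.8  0.1  0.3]
```

Request:
send_rows:
  commands:
    - [0, -0.05, 0, 0]
    - [0, -0.09, 0, 0]
    - [0, -0.09, 0, 0]
    - [0, -0.05, 0, 0]
    - [0, -0.04, 0, 0]
    - [0, -0.04, 0, 0]
    - [0, -0.04, 0, 0]
    - [0, -0.04, 0, 0]

```text
time: 10.52
tool_pos: [437.1, 205.2, 47.3]
orientation: [-0.0, -0.157, 0.988, -0.0]
contact_force: [-0.3, 1.3, -0.7]
grip_width: -0.1
gripper_force: 0.0
```

```bash
python3 -c "
from h import *
bar()"
```

```text
t 10.57 slope 0.4112 nose (351.9,292.6) tail (274.5,260.7) tcp [437.1 205.1  47.3] F [-0.1 -0.2  0.3]
```

Request:
send_rows:
  commands:
    - [0, -0.05, 0, 0]
    - [0, -0.09, 0, 0]
    - [0, -0.09, 0, 0]
    - [0, -0.05, 0, 0]
    - [0, -0.04, 0, 0]
    - [0, -0.04, 0, 0]
    - [0, -0.04, 0, 0]
    - [0, -0.04, 0, 0]

```text
time: 11.23
tool_pos: [438.4, 201.3, 47.3]
orientation: [-0.0, -0.157, 0.988, -0.0]
contact_force: [0.0, -0.3, 0.2]
grip_width: 0.1
gripper_force: 0.0
```

```bash
python3 -c "
from h import *
bar()
b=cam('scene')[215:305,225:365,::-1];t=cam('top')[200:320,225:365,::-1]
cv2.imwrite('pics/z4.png',np.vstack([cv2.resize(b,(560,360),interpolation=2)[:300],cv2.resize(t,(560,480),interpolation=2)[:300]]))
"
```

```text
t 11.28 slope 0.3956 nose (353.5,292.3) tail (275.6,261.5) tcp [438.4 201.3  47.3] F [ 0.5 -0.6 -0.6]
```

View pics/z4.png

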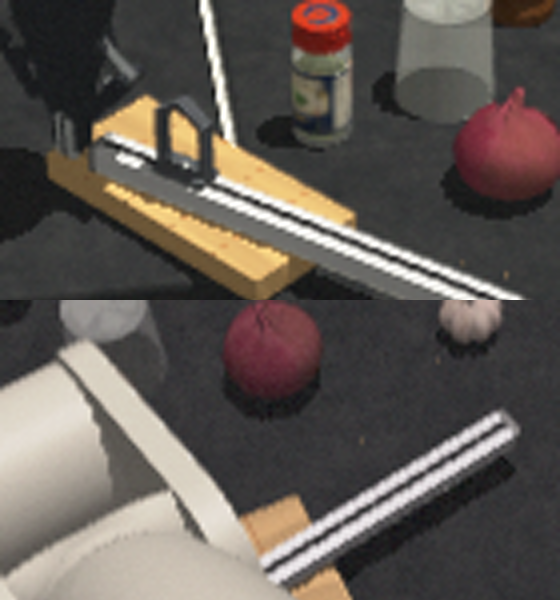

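The picture shows the bar pushed straight, still flat, with the hanger about 35 px from the tail and the fingers clear of the tail; nothing else is disturbed. Continue.

Request:
send_rows:
  commands:
    - [0, -0.05, 0, 0]
    - [0, -0.09, 0, 0]
    - [0, -0.09, 0, 0]
    - [0, -0.05, 0, 0]
    - [0, -0.04, 0, 0]
    - [0, -0.04, 0, 0]
    - [0, -0.04, 0, 0]
    - [0, -0.04, 0, 0]

```text
time: 12.05
tool_pos: [439.6, 197.6, 47.3]
orientation: [-0.0, -0.157, 0.988, -0.0]
contact_force: [0.4, -0.8, -0.4]
grip_width: 0.2
gripper_force: 0.0
```

```bash
python3 -c "
from h import *
bar()"
```

```text
t 12.1 slope 0.5398 nose (354.5,300.8) tail (277.8,259.5) tcp [439.6 197.5  47.3] F [-0.9  0.9 -0.2]
```

Tipped. Back off and up, then measure.

Request:
send_rows:
  commands:
    - [0, 0.15, 0, 0]
    - [0, 0.3, 0, 0]
    - [0, 0.4, -0.2, 0]
    - [0, 0.4, -0.5, 0]
    - [0, 0.4, -0.8, 0]
    - [0, 0.4, -1, 0]
    - [0, 0.4, -1, 0]
  hand: 70

```text
time: 12.68
tool_pos: [428.7, 236.2, 151.6]
orientation: [0.003, -0.157, 0.988, 0.001]
contact_force: [0.3, 0.7, 0.3]
grip_width: 69.9
gripper_force: 0.0
```

```bash
python3 -c "
from h import *
bar()
a=cam('scene','s5');b=cam('top','t5')
A=cv2.resize(a[230:310,235:355,::-1],(720,320),interpolation=2);B=cv2.resize(b[220:300,235:355,::-1],(720,280),interpolation=2)
for i in range(12):
  for c in(A,B):cv2.line(c,(i*60,0),(i*60,5),(0,255,0),1)
cv2.imwrite('pics/z5.png',np.vstack([A,B]))
"
```

```text
t 12.73 slope 0.5437 nose (354.4,300.9) tail (277.9,259.3) tcp [428.1 235.9 149.3] F [-0.3 -0.5 -0.8]
```

View pics/z5.png

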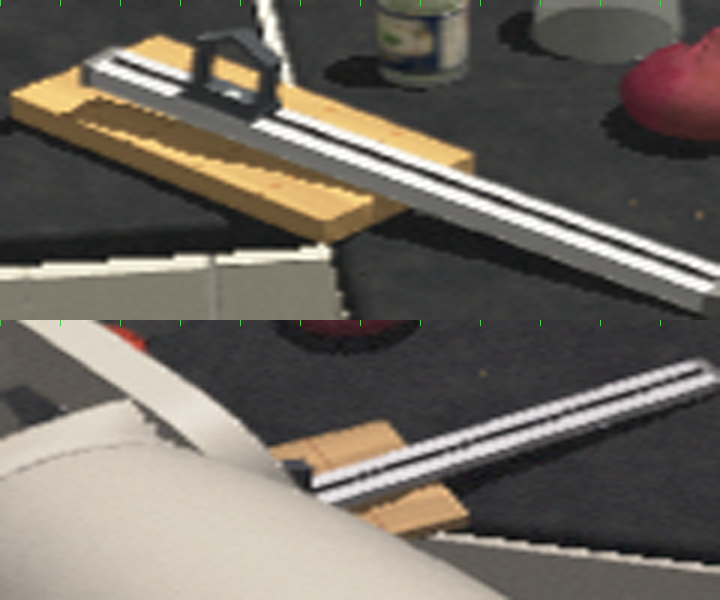

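The bar lies tipped with nose on the worktop; hanger apex at scene (274.5,238), tail top middle (252,244), bar crosses the board edge near scene (303,270).

```bash
python3 - <<'E'
from h import *
np.set_printoptions(precision=1,suppress=True)
S=lambda x,y:(235+x/6,230+y/4)
T=lambda x,y:(235+x/6,220+(y-320)/3.5)
print('nose',onz('scene',(355.5,301.5),22),onz('top',T(712,370),22))
print('BRB',onz('scene',S(473,155),28),onz('top',T(388,423),28),'BRF',onz('scene',S(328,222),28),onz('top',T(468,514),28))
# bar axis in top view: dark groove centre at edge region
for z in(50,):print('groove',onz('top',T(320,490),58),onz('top',T(500,428),42), onz('scene',S(295,124),58),onz('scene',S(480,195),42))
p=np.array([441.2,192.8]);n=onz('scene',(355.5,301.5),22)[:2]
for q in (n,onz('top',T(712,370),22)[:2]):
  d=(p-q)/np.linalg.norm(p-q);print('dir',np.degrees(np.arctan2(-d[0],d[1])),np.linalg.norm(p-q))
  nn=np.array([d[1],-d[0],0])
  for nm,px in [('apex',S(237,32)),('tail',S(102,57)),('footR',S(272,114)),('footL',S(205,85))]:
    o,r=ray('scene',px);t=((np.r_[q,0]-o)@nn)/(r@nn);X=o+t*r;print(nm,X,'s from nose',(X[:2]-q)@d)
to([428,236,149],18)
E
```

```text
nose [ 559.8 -161.9   22. ] [ 559.9 -161.3   22. ]
BRB [556.   14.3  28. ] [553.6  15.7  28. ] BRF [456.3  -3.3  28. ] [455.8   0.7  28. ]
groove [484.2  67.4  58. ] [524.4 -36.1  42. ] [488.   64.4  58. ] [519.2 -37.   42. ]
dir 18.492764675411028 373.9633048044099
apex [475.6  90.  129.1] s from nose 265.584517830332
tail [449.4 168.4  74.9] s from nose 348.193827591197
footR [481.2  73.2  64.8] s from nose 247.819739835321
footL [468.9 109.9  74.7] s from nose 286.5893800547061
dir 18.52436858728912 373.47756415746744
apex [475.6  90.1 129. ] s from nose 265.1442347725248
tail [449.4 168.4  74.9] s from nose 347.7199314622359
footR [481.3  73.2  64.8] s from nose 247.3858173300393
footL [468.9 110.   74.6] s from nose 286.14118002239826
t 12.83 pos [427.1 235.5 146.7] yaw 18.0 F [ 1.  -0.4 -0.5] shift [-0.  0. -0.] turn -0.0
```

```bash
python3 - <<'E'
from h import *
to([473.9,95.3,165],18.5);to([473.9,95.3,92],18.5)
E
```

```text
t 12.83 pos [427.1 235.5 146.7] yaw 18.0 F [ 1.  -0.4 -0.5] shift [-0.012 -1.478 -0.182] turn -0.011
t 12.83 pos [427.1 235.5 146.7] yaw 18.0 F [ 1.  -0.4 -0.5] shift [-0.013 -1.478  0.548] turn -0.011
```

Request:
send_rows:
  commands:
    - [0, 0, -0.2, -0.01]
    - [0, -0.3, -0.2, -0.01]
    - [0, -0.6, -0.2, -0.01]
    - [0, -0.8, -0.2, -0.01]
    - [-0.01, -0.9, -0.2, -0.01]

```text
time: 13.25
tool_pos: [456.0, 148.3, 166.0]
orientation: [-0.001, -0.16, 0.987, -0.0]
contact_force: [0.7, -0.3, -0.4]
grip_width: 69.7
gripper_force: 0.0
```

Request:
send_rows:
  commands:
    - [0, -0.25, 0, 0]
    - [0, -0.45, 0, 0]
    - [0, -0.58, 0, 0]
    - [0, -0.58, 0, 0]
    - [0, -0.58, 0, 0]
    - [0, -0.58, 0, 0]

```text
time: 13.75
tool_pos: [474.0, 95.9, 166.7]
orientation: [-0.001, -0.16, 0.987, 0.0]
contact_force: [0.7, 0.7, -0.2]
grip_width: 69.7
gripper_force: 0.0
```

```bash
python3 - <<'E'
from h import *
bar()
to([473.9,95.3,92],18.5)
E
```

```text
t 13.8 slope 0.5638 nose (354.1,301.5) tail (278.6,258.9) tcp [474.   96.1 166.9] F [-0.6  0.5 -0.5]
t 13.8 pos [474.   96.1 166.9] yaw 18.5 F [-0.6  0.5 -0.5] shift [ 0.003 -0.007  0.749] turn -0.0
```

Request:
send_rows:
  commands:
    - [0, 0, 0.2, 0]
    - [0, 0, 0.4, 0]
    - [0, 0, 0.55, 0]
    - [0, 0, 0.65, 0]
    - [0, 0, 0.7, 0]
    - [0, 0, 0.75, 0]
    - [0, 0, 0.75, 0]

```text
time: 14.38
tool_pos: [474.2, 95.5, 92.0]
orientation: [-0.0, -0.16, 0.987, -0.0]
contact_force: [-0.3, -0.9, -0.7]
grip_width: 69.8
gripper_force: 0.0
```

```bash
python3 - <<'E'
from h import *
bar()
to([473.9,95.3,92],18.5)
a=cam('scene');cv2.imwrite('pics/z6.png',cv2.resize(a[205:305,230:365,::-1],(800,593),interpolation=2))
E
```

```text
t 14.43 slope 0.5991 nose (353.9,301.5) tail (281.1,257.9) tcp [474.5  95.4  92.5] F [-0.4  0.5  0. ]
t 14.43 pos [474.5  95.4  92.5] yaw 18.5 F [-0.4  0.5  0. ] shift [0.006 0.001 0.005] turn -0.001
```

View pics/z6.png

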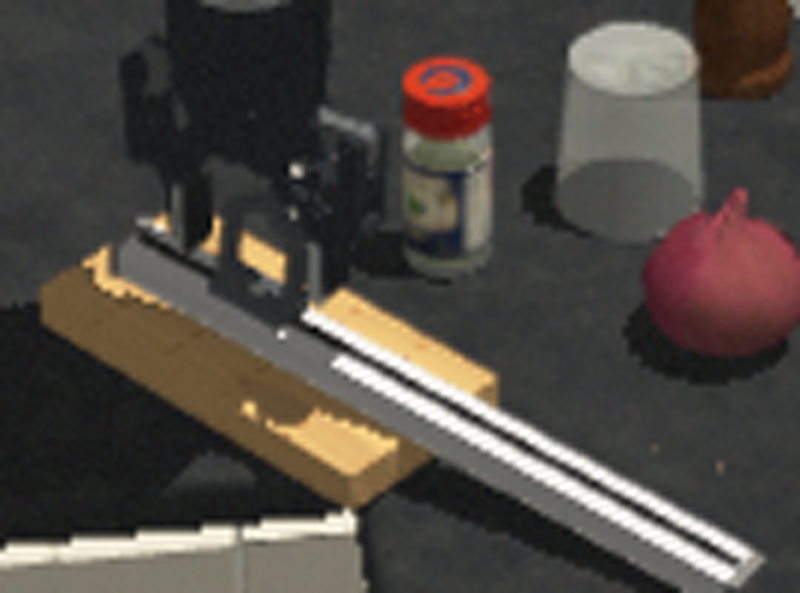

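The fingers straddle the hanger (strap at about (262,255) in the crop), centred on the bar, touching nothing. Push along the slope.

Request:
send_rows:
  commands:
    - [0, -0.05, 0.01, 0]
    - [0, -0.1, 0.02, 0]
    - [0, -0.15, 0.03, 0]
    - [0, -0.2, 0.03, 0]
    - [0, -0.25, 0.04, 0]
    - [0, -0.3, 0.05, 0]
    - [0, -0.35, 0.06, 0]
    - [0, -0.4, 0.06, 0]
    - [0, -0.45, 0.07, 0]
    - [0, -0.5, 0.08, 0]
    - [0, -0.5, 0.08, 0]

```text
time: 15.4
tool_pos: [490.4, 46.9, 84.1]
orientation: [-0.0, -0.16, 0.987, -0.0]
contact_force: [-0.3, 0.2, -0.3]
grip_width: 70.1
gripper_force: 0.0
```

```bash
python3 - <<'E'
from h import *
bar()
E
```

```text
t 15.45 slope 0.6172 nose (353.9,301.4) tail (292.3,263.5) tcp [490.3  47.3  84.2] F [-0.6  1.   0.7]
```

Request:
send_rows:
  commands:
    - [0, -0.05, 0.01, 0]
    - [0, -0.1, 0.02, 0]
    - [0, -0.15, 0.03, 0]
    - [0, -0.2, 0.03, 0]
    - [0, -0.25, 0.04, 0]
    - [0, -0.3, 0.05, 0]
    - [0, -0.35, 0.06, 0]
    - [0, -0.4, 0.06, 0]
    - [0, -0.45, 0.07, 0]
    - [0, -0.5, 0.08, 0]
    - [0, -0.53, 0.08, 0]
    - [0, -0.53, 0.08, 0]

```text
time: 16.45
tool_pos: [507.1, -3.1, 76.2]
orientation: [-0.0, -0.16, 0.987, -0.0]
contact_force: [0.2, 0.1, 0.6]
grip_width: 69.7
gripper_force: 0.0
```

```bash
python3 - <<'E'
from h import *
bar()
to([510,-12.7,73.7],18.5)
a=cam('scene','s7');cv2.imwrite('pics/z7.png',cv2.resize(a[215:315,260:360,::-1],(600,600),interpolation=2))
E
```

```text
t 16.5 slope 0.6413 nose (353.9,301.3) tail (308.0,271.9) tcp [507.   -2.9  76.3] F [0.2 0.3 0.7]
t 16.5 pos [507.   -2.9  76.3] yaw 18.4 F [0.2 0.3 0.7] shift [ 0.003 -0.103  0.026] turn -0.002
```

View pics/z7.png

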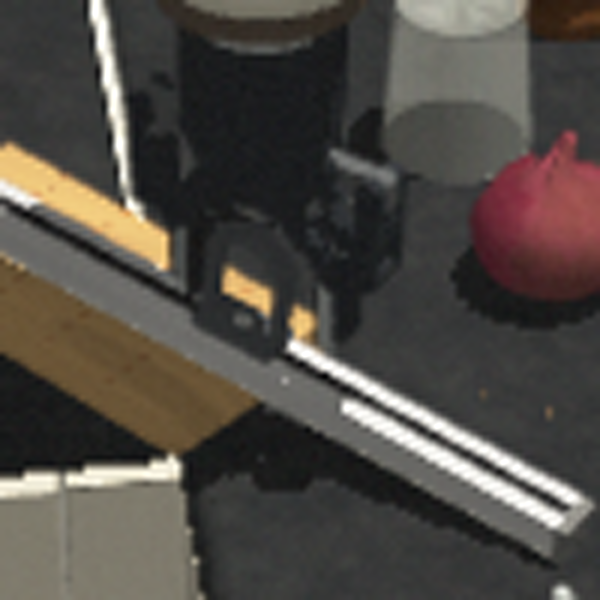

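```bash
python3 - <<'E'
from h import *
np.set_printoptions(precision=1,suppress=True)
q=np.array([559.8,-161.6]);d=np.array([-.317,.948]);nn=np.array([d[1],-d[0],0])
Z=lambda x,y:(260+x/6,215+y/6)
def pl(px,off):
  o,r=ray('scene',px);t=((np.r_[q,0]-o)@nn+off)/(r@nn);X=o+t*r;return X,(X[:2]-q)@d
print('foot tail',pl(Z(195,322),-12));print('foot nose',pl(Z(275,362),-12))
print('strap apex',pl(Z(250,218),0))
print('edge front at bar side bottom',pl(Z(262,400),-13))
E
```

```text
foot tail (array([485.8,  22. ,  57.5]), np.float64(197.51147297505634))
foot nose (array([499.9, -20.4,  53.3]), np.float64(152.80212665693278))
strap apex (array([504.5,   3.6, 119.8]), np.float64(174.15461285932494))
edge front at bar side bottom (array([496.9, -14.4,  28.4]), np.float64(159.51357869977494))
```

Request:
send_rows:
  commands:
    - [0, -0.03, 0.01, 0]
    - [0, -0.06, 0.01, 0]
    - [0, -0.06, 0.01, 0]
    - [0, 0, -0.01, 0]
    - [0, 0.05, -0.02, 0]
    - [0, 0.08, -0.02, 0]
    - [0, 0.08, -0.02, 0]
    - [0, 0.08, -0.02, 0]

```text
time: 17.22
tool_pos: [504.4, 5.4, 78.4]
orientation: [0.0, -0.161, 0.987, -0.0]
contact_force: [-0.3, -0.7, 0.0]
grip_width: 70.1
gripper_force: 0.0
```

```bash
python3 - <<'E'
from h import *
bar()
to([504.3,4.3,78],18.5)
a=cam('scene','s8')
E
```

```text
t 17.27 slope 0.6457 nose (353.7,301.5) tail (309.9,273.2) tcp [504.5   5.3  78.4] F [-1.8  0.6 -0.1]
t 17.27 pos [504.5   5.3  78.4] yaw 18.5 F [-1.8  0.6 -0.1] shift [ 0.005 -0.009  0.004] turn -0.001
```

Request:
send_rows:
  commands:
    - [0, -0.01, 0, 0]
    - [0, -0.01, 0, 0]
    - [0, -0.01, 0, 0]
  hand: 60
  grip_force: 20

```text
time: 17.57
tool_pos: [504.8, 4.0, 78.3]
orientation: [-0.0, -0.16, 0.987, -0.0]
contact_force: [1.1, -0.6, -0.3]
grip_width: 59.7
gripper_force: 0.0
```

Request:
send_rows:
  commands:
    - [0, 0, 0, 0]
    - [0, 0, 0, 0]
  hand: 55

```text
time: 17.73
tool_pos: [504.7, 4.1, 78.3]
orientation: [-0.0, -0.16, 0.987, -0.0]
contact_force: [-0.5, -0.0, 0.1]
grip_width: 54.9
gripper_force: 0.0
```

Request:
send_rows:
  commands:
    - [0, 0, 0, 0]
    - [0, 0, 0, 0]
  hand: 51

```text
time: 17.9
tool_pos: [504.7, 4.2, 78.3]
orientation: [-0.0, -0.16, 0.987, -0.0]
contact_force: [-0.0, -0.3, 0.6]
grip_width: 51.2
gripper_force: 0.0
```

Request:
send_rows:
  commands:
    - [0, 0, 0, 0]
    - [0, 0, 0, 0]
  hand: 48

```text
time: 18.07
tool_pos: [504.7, 4.2, 78.3]
orientation: [-0.0, -0.16, 0.987, -0.0]
contact_force: [0.7, -1.0, -1.5]
grip_width: 48.0
gripper_force: 0.6
```

Request:
send_rows:
  commands:
    - [0, 0, 0, 0]
    - [0, 0, 0, 0]
    - [0, 0, 0, 0]
  hand: 46

```text
time: 18.32
tool_pos: [504.7, 4.3, 78.3]
orientation: [-0.0, -0.16, 0.987, 0.0]
contact_force: [-0.2, 1.9, 0.6]
grip_width: 45.9
gripper_force: 10.2
```

```bash
python3 - <<'E'
from h import *
bar()
to([504.3,4.3,78],18.5)
a=cam('scene','s9');cv2.imwrite('pics/z9.png',cv2.resize(a[205:305,240:370,::-1],(780,600),interpolation=2))
E
```

```text
t 18.37 slope 0.5617 nose (354.2,298.3) tail (309.1,272.9) tcp [504.7   4.3  78.3] F [-0.5  2.1  1.4]
t 18.37 pos [504.7   4.3  78.3] yaw 18.4 F [-0.5  2.1  1.4] shift [0.004 0.001 0.003] turn -0.001
```

Request:
send_rows:
  commands:
    - [0, 0, 0, 0]
    - [0, 0, 0, 0]
    - [0, 0, 0, 0]
    - [0, 0, 0, 0]
  hand: 38
  grip_force: 30

```text
time: 18.75
tool_pos: [504.7, 4.2, 78.2]
orientation: [-0.0, -0.16, 0.987, -0.0]
contact_force: [1.2, 1.7, -2.0]
grip_width: 43.7
gripper_force: 31.9
```

Request:
send_rows:
  commands:
    - [0, 0, 0, 0]
    - [0, 0, 0, 0]
    - [0, 0, 0, 0]
  grip_force: 50

```text
time: 19.0
tool_pos: [504.7, 4.2, 78.3]
orientation: [-0.0, -0.16, 0.987, -0.0]
contact_force: [1.3, 1.8, -1.7]
grip_width: 43.0
gripper_force: 51.4
```

```bash
python3 - <<'E'
from h import *
bar()
to([504.3,4.3,78],18.5);print(readout.observe()['torque'])
E
```

```text
t 19.05 slope 0.4852 nose (353.6,293.8) tail (310.2,272.7) tcp [504.7   4.2  78.3] F [ 0.2  1.8 -1.5]
t 19.05 pos [504.7   4.2  78.3] yaw 18.4 F [ 0.2  1.8 -1.5] shift [0.004 0.003 0.003] turn -0.001
[ 0.36363806 -0.08429069 -0.00335134]
```

Request:
send_rows:
  commands:
    - [0, 0, -0.02, 0]
    - [0, 0, -0.05, 0]
    - [0, 0, -0.1, 0]
    - [0, 0, -0.16, 0]
    - [0, 0, -0.24, 0]
    - [0, 0, -0.33, 0]
    - [0, 0, -0.42, 0]
    - [0, 0, -0.5, 0]
    - [0, 0, -0.57, 0]
    - [0, 0, -0.6, 0]
    - [0, 0, -0.6, 0]

```text
time: 19.97
tool_pos: [505.0, 4.2, 139.2]
orientation: [0.001, -0.16, 0.987, -0.0]
contact_force: [0.1, 0.3, -7.9]
grip_width: 43.5
gripper_force: 51.9
```

```bash
python3 - <<'E'
from h import *
r=[]
for i in range(4):
    cam('scene','s10' if i==0 else None);s=readout.observe();r.append(np.r_[s['contact_force'],s['torque']])
r=np.mean(r,0);print(np.round(r,3),'torque about bar-x', r[3:]@[.948,.317,0]);bar()
seat=np.array([417.5,-351.5]);ax=np.array([.946,-.324])
to([*(seat-100*ax),205],-18.9)
E
```

```text
[ 2.000e-02 -1.040e-01 -7.577e+00 -7.000e-03  4.300e-02  1.800e-02] torque about bar-x 0.007464447331664312
t 20.22 slope -0.2230 nose (400.1,307.5) tail (353.9,317.8) tcp [504.5   4.2 137.8] F [ 0.2 -0.1 -8.5]
t 20.22 pos [504.5   4.2 137.8] yaw 18.4 F [ 0.2 -0.1 -8.5] shift [ 2.747 -2.492 -0.67 ] turn 0.83
```

Request:
send_rows:
  commands:
    - [0, 0, -0.06, 0]
    - [0, 0, -0.14, 0]
    - [0.03, 0.01, -0.24, 0]
    - [0.1, 0.03, -0.34, 0]
    - [0.2, 0.06, -0.42, 0]
    - [0.31, 0.1, -0.48, 0]
    - [0.43, 0.14, -0.5, 0]
    - [0.55, 0.18, -0.5, 0]
    - [0.67, 0.21, -0.5, 0]
    - [0.76, 0.24, -0.5, 0]
    - [0.82, 0.26, -0.5, 0]
    - [0.83, 0.26, -0.5, 0]

```text
time: 21.22
tool_pos: [417.0, 2.6, 188.9]
orientation: [0.0, -0.16, 0.987, -0.0]
contact_force: [0.6, -1.1, -7.0]
grip_width: 43.6
gripper_force: 52.3
```

Request:
send_rows:
  commands:
    - [0.03, 0.01, 0, 0.03]
    - [0.09, 0.03, 0, 0.08]
    - [0.17, 0.05, 0, 0.15]
    - [0.26, 0.08, 0, 0.23]
    - [0.36, 0.11, 0, 0.32]
    - [0.46, 0.14, 0, 0.41]
    - [0.56, 0.17, 0, 0.5]
    - [0.66, 0.2, 0, 0.59]
    - [0.74, 0.23, 0, 0.68]
    - [0.8, 0.25, 0, 0.76]
    - [0.83, 0.26, 0, 0.81]
    - [0.83, 0.26, 0, 0.83]

```text
time: 22.22
tool_pos: [330.6, 1.0, 188.5]
orientation: [0.0, 0.166, 0.986, -0.0]
contact_force: [-0.5, 0.1, -6.4]
grip_width: 43.6
gripper_force: 52.3
```

```bash
python3 - <<'E'
from h import *
seat=np.array([417.5,-351.5]);ax=np.array([.946,-.324])
to([*(seat-95*ax),188],-18.9)
E
```

```text
t 22.22 pos [330.6   1.  188.5] yaw -19.1 F [-0.5  0.1 -6.4] shift [-1.024 -3.05   0.006] turn -0.004
```

Request:
send_rows:
  commands:
    - [-0.01, -0.02, 0, 0]
    - [-0.02, -0.07, 0, 0]
    - [-0.05, -0.15, 0, 0]
    - [-0.08, -0.25, 0, 0]
    - [-0.12, -0.36, 0, 0]
    - [-0.16, -0.48, 0, 0]
    - [-0.2, -0.6, 0, 0]
    - [-0.24, -0.71, 0, 0]
    - [-0.28, -0.82, 0, 0]
    - [-0.31, -0.91, 0, 0]
    - [-0.33, -0.98, 0, 0]
    - [-0.34, -1, 0, 0]

```text
time: 23.22
tool_pos: [330.6, -105.8, 188.2]
orientation: [-0.0, 0.164, 0.986, -0.0]
contact_force: [-0.4, 0.5, -7.3]
grip_width: 43.1
gripper_force: 52.3
```

Request:
send_rows:
  commands:
    - [-0.01, -0.02, 0, 0]
    - [-0.02, -0.07, 0, 0]
    - [-0.05, -0.15, 0, 0]
    - [-0.08, -0.25, 0, 0]
    - [-0.12, -0.36, 0, 0]
    - [-0.16, -0.48, 0, 0]
    - [-0.2, -0.6, 0, 0]
    - [-0.24, -0.71, 0, 0]
    - [-0.28, -0.82, 0, 0]
    - [-0.31, -0.91, 0, 0]
    - [-0.33, -0.98, 0, 0]
    - [-0.34, -1, 0, 0]

```text
time: 24.22
tool_pos: [330.3, -211.3, 188.3]
orientation: [-0.0, 0.165, 0.986, -0.0]
contact_force: [1.1, -0.1, -6.4]
grip_width: 43.7
gripper_force: 52.3
```

Request:
send_rows:
  commands:
    - [-0.01, -0.02, 0, 0]
    - [-0.02, -0.07, 0, 0]
    - [-0.05, -0.15, 0, 0]
    - [-0.08, -0.25, 0, 0]
    - [-0.12, -0.36, 0, 0]
    - [-0.16, -0.48, 0, 0]
    - [-0.2, -0.6, 0, 0]
    - [-0.24, -0.71, 0, 0]
    - [-0.28, -0.82, 0, 0]
    - [-0.31, -0.91, 0, 0]
    - [-0.33, -0.98, 0, 0]
    - [-0.34, -1, 0, 0]

```text
time: 25.22
tool_pos: [330.0, -317.0, 188.2]
orientation: [-0.0, 0.165, 0.986, 0.0]
contact_force: [0.2, 0.6, -7.6]
grip_width: 43.4
gripper_force: 52.3
```

```bash
python3 - <<'E'
from h import *
seat=np.array([417.5,-351.5]);ax=np.array([.946,-.324])
to([*(seat-95*ax),188],-18.9)
to([*seat,188],-18.9)
a=cam('scene','s11');b=cam('top','t11')
cv2.imwrite('pics/z11.png',np.vstack([cv2.resize(a[250:380,280:460,::-1],(600,433),interpolation=2)[:300],cv2.resize(b[170:290,320:500,::-1],(600,400),interpolation=2)[:300]]))
E
```

```text
t 25.22 pos [ 330.  -317.   188.2] yaw -18.9 F [ 0.2  0.6 -7.6] shift [ 0.01  -0.043  0.002] turn -0.001
t 25.22 pos [ 330.  -317.   188.2] yaw -18.9 F [ 0.2  0.6 -7.6] shift [-0.94  -0.043  0.001] turn -0.001
```

View pics/z11.png

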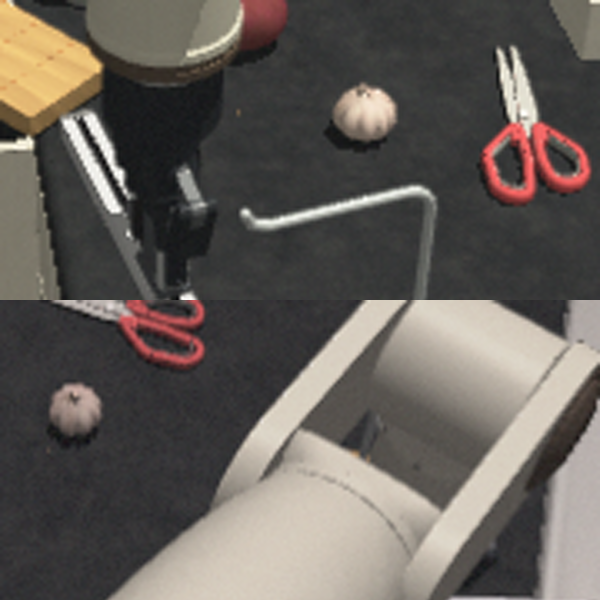

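The bar is held level in front of the hook, whose tip lies at scene (354,314), ahead of the eye. Insert along the arm.

Request:
send_rows:
  commands:
    - [0, -0.02, 0, 0]
    - [-0.02, -0.04, 0, 0]
    - [-0.06, -0.04, 0, 0]
    - [-0.11, -0.04, 0, 0]
    - [-0.16, -0.04, 0, 0]
    - [-0.22, -0.04, 0, 0]
    - [-0.28, -0.04, 0, 0]
    - [-0.34, -0.04, 0, 0]
    - [-0.4, -0.04, 0, 0]
    - [-0.45, -0.04, 0, 0]
    - [-0.49, -0.04, 0, 0]
    - [-0.5, -0.04, 0, 0]

```text
time: 26.32
tool_pos: [376.7, -336.0, 188.2]
orientation: [-0.0, 0.164, 0.986, 0.0]
contact_force: [-0.5, 0.5, -6.9]
grip_width: 43.7
gripper_force: 52.4
```

Request:
send_rows:
  commands:
    - [-0.01, 0, 0, 0]
    - [-0.04, 0, 0, 0]
    - [-0.08, 0, 0, 0]
    - [-0.13, 0, 0, 0]
    - [-0.18, 0, 0, 0]
    - [-0.24, 0, 0, 0]
    - [-0.3, 0, 0, 0]
    - [-0.36, 0, 0, 0]
    - [-0.4, 0, 0, 0]
    - [-0.43, 0, 0, 0]
    - [-0.44, 0, 0, 0]
    - [-0.44, 0, 0, 0]

```text
time: 27.32
tool_pos: [417.9, -350.1, 188.2]
orientation: [-0.0, 0.164, 0.986, 0.0]
contact_force: [-0.1, 0.1, -7.2]
grip_width: 43.3
gripper_force: 52.4
```

```bash
python3 - <<'E'
from h import *
to([417.5,-351.5,157],-18.9);print(readout.observe()['torque'])
E
```

```text
t 27.32 pos [ 417.9 -350.1  188.2] yaw -18.9 F [-0.1  0.1 -7.2] shift [-0.001 -0.014  0.312] turn 0.0
[ 0.00589371  0.06900533 -0.00944122]
```

Request:
send_rows:
  commands:
    - [0, -0.01, 0.03, 0]
    - [0, -0.01, 0.07, 0]
    - [0, -0.01, 0.12, 0]
    - [0, -0.01, 0.17, 0]
    - [0, -0.01, 0.21, 0]
    - [0, -0.01, 0.24, 0]
    - [0, -0.01, 0.26, 0]
    - [0, -0.01, 0.27, 0]
    - [0, -0.01, 0.28, 0]
    - [0, -0.01, 0.28, 0]

```text
time: 28.15
tool_pos: [417.4, -351.1, 160.3]
orientation: [-0.0, 0.164, 0.986, -0.0]
contact_force: [-0.9, 0.0, -6.9]
grip_width: 43.7
gripper_force: 52.4
```

Request:
send_rows:
  commands:
    - [0, 0, 0.01, 0]
    - [0, 0, 0.01, 0]
    - [0, 0, 0.02, 0]
    - [0, 0, 0.02, 0]

```text
time: 28.48
tool_pos: [417.7, -350.9, 158.7]
orientation: [0.0, 0.164, 0.986, -0.0]
contact_force: [1.8, 4.1, -1.4]
grip_width: 43.4
gripper_force: 53.1
```

Request:
send_rows:
  commands:
    - [0, 0.01, 0, 0]
    - [0, 0.02, 0, 0]
    - [0, 0.02, 0, 0]
    - [0, 0.02, 0.01, 0]
    - [0, 0.02, 0.01, 0]

```text
time: 28.9
tool_pos: [418.2, -349.4, 157.6]
orientation: [0.0, 0.164, 0.986, -0.0]
contact_force: [0.5, -0.9, -2.3]
grip_width: 43.6
gripper_force: 52.9
```

Request:
send_rows:
  commands:
    - [0, 0, 0.005, 0]
    - [0, 0, 0.005, 0]
    - [0, 0, 0.005, 0]
  grip_force: 20

```text
time: 29.15
tool_pos: [418.3, -349.4, 157.5]
orientation: [0.0, 0.164, 0.986, -0.0]
contact_force: [-1.4, -0.7, 5.3]
grip_width: 43.2
gripper_force: 53.6
```

Request:
send_rows:
  commands:
    - [0, 0, 0, 0]
    - [0, 0, 0, 0]
    - [0, 0, 0, 0]
  hand: 45.5

```text
time: 29.4
tool_pos: [418.1, -349.2, 156.8]
orientation: [-0.0, 0.164, 0.986, -0.0]
contact_force: [-0.3, 0.1, 0.0]
grip_width: 45.7
gripper_force: 0.2
```

Request:
send_rows:
  commands:
    - [0, 0, 0, 0]
    - [0, 0, 0, 0]
    - [0, 0, 0, 0]
    - [0, 0, 0, 0]
  hand: 50

```text
time: 29.73
tool_pos: [418.1, -349.1, 156.8]
orientation: [-0.0, 0.164, 0.986, 0.0]
contact_force: [-0.9, 0.6, 0.6]
grip_width: 49.8
gripper_force: 0.0
```

Request:
send_rows:
  commands:
    - [0, 0, 0, 0]
    - [0, 0, 0, 0]
    - [0, 0, 0, 0]
    - [0, 0, 0, 0]
  hand: 65

```text
time: 30.07
tool_pos: [418.1, -349.1, 156.9]
orientation: [0.0, 0.164, 0.986, -0.0]
contact_force: [0.7, -0.2, -0.5]
grip_width: 64.8
gripper_force: 0.0
```

```bash
cat > lv.py <<'E'
from h import *
import sys
np.set_printoptions(precision=1,suppress=True)
im=cam('scene',sys.argv[1])
# bar hangs in vertical plane through seat along stand y
d=np.array([.324,.946,0]);nn=np.array([.946,-.324,0]);c=np.array([418,-350.5,0.])
s=np.arange(-185,186,2.);print('expected tail/nose px',proj('scene',c+180*d+[0,0,129]),proj('scene',c-180*d+[0,0,129]))
g=im.min(2).astype(int);m=(g>150).astype(np.uint8);H,W=g.shape
v,u=np.nonzero(m);P=[];
for a,b in zip(u,v):
    if not(270<a<440 and 255<b<440):continue
    o,r=ray('scene',(a,b));t=((c-o)@nn)/(r@nn);X=o+t*r;P.append([(X-c)@d,X[2],a,b])
P=np.array(P);k=(abs(P[:,1]-129)<28)&(abs(P[:,0])<190);P=P[k]
for lo in range(-190,190,20):
    q=P[(P[:,0]>=lo)&(P[:,0]<lo+20)]
    if len(q):print(lo,len(q),q[:,1].min(),q[:,1].mean(),q[:,1].max())
E
python3 lv.py s12; python3 -c "
from h import *
to([417.5,-351.5,157],-18.9)"
```

```text
expected tail/nose px [337.3 286.6] [400.4 391.2]
-190 14 136.10988178442744 151.3033795475071 156.97073686693648
-170 36 112.03768520439951 138.49911117827162 156.63193009567567
-150 51 109.31656121350795 131.26105649420737 156.93451389300765
-130 52 108.25850471840397 131.28403245900734 156.58744112861007
-110 48 108.1516997745133 130.85375231134165 156.89665668335215
-90 48 107.05060549735902 130.05143897722215 156.54090519338558
-70 49 106.93036924158298 130.92813975214477 156.85704899053349
-50 30 105.91568304838734 127.6738256192843 156.17449447323054
-30 3 111.42537714668094 117.97212077406702 123.58566667992932
-10 3 134.87701414413812 138.87830366339003 142.27136396062224
30 6 118.86151837626915 132.21965965912054 145.50501332100498
50 10 114.90582037286106 133.6464383473702 154.59203565760924
70 22 106.97061011901098 141.67398055699212 155.65621410665995
90 35 102.71156576683802 129.78679983766568 154.16437041625932
110 41 101.57689775486051 128.37071350126595 154.48877083568982
130 38 101.38933431031228 126.54792505270969 153.72261472171874
150 22 101.19800022574736 113.53084052314411 140.10406193748724
170 15 101.00278072927267 108.9529660651987 118.74894801005814
t 30.12 pos [ 418.1 -349.2  156.9] yaw -18.9 F [-1.3 -1.2  0.5] shift [-0.002 -0.024 -0.001] turn -0.0
```

Request:
send_rows:
  commands:
    - [0, 0, -0.03, 0]
    - [0, 0, -0.08, 0]
    - [0, 0, -0.15, 0]
    - [0, 0, -0.25, 0]
    - [0, 0, -0.4, 0]
    - [0, 0, -0.55, 0]
    - [0, 0, -0.75, 0]
    - [0, 0, -0.95, 0]
    - [0, 0, -1, 0]

```text
time: 30.87
tool_pos: [418.6, -349.7, 261.0]
orientation: [0.002, 0.164, 0.986, -0.002]
contact_force: [-0.6, -0.7, 0.1]
grip_width: 64.9
gripper_force: 0.0
```

Request:
send_rows:
  commands:
    - [0.1, 0.3, -0.3, 0]
    - [0.2, 0.6, -0.3, 0]
    - [0.3, 1, -0.3, 0]
    - [0.3, 1, -0.3, 0]

```text
time: 31.2
tool_pos: [422.3, -240.0, 288.2]
orientation: [0.001, 0.163, 0.987, 0.0]
contact_force: [-0.5, 0.3, -0.7]
grip_width: 64.9
gripper_force: 0.0
```

Request:
send_rows:
  commands:
    - [0, 0.3, 0, 0]
    - [0, 0.6, 0, 0]
    - [0, 1, 0, 0]
    - [0, 1, 0, 0]

```text
time: 31.53
tool_pos: [455.7, -145.3, 287.4]
orientation: [0.001, 0.162, 0.987, 0.001]
contact_force: [-0.1, -0.5, 0.5]
grip_width: 65.0
gripper_force: 0.0
```

```bash
cat > lv2.py <<'E'
from h import *
np.set_printoptions(precision=1,suppress=True)
def ends(n,poly):
    im=cam(n,'e_'+n);roi=np.zeros(im.shape[:2],np.uint8);cv2.fillPoly(roi,[np.int32(poly)],1)
    m=((im.min(2)>150)&(roi>0)).astype(np.uint8);v,u=np.nonzero(m)
    vx,vy,x,y=cv2.fitLine(np.float32(np.c_[u,v]),cv2.DIST_HUBER,0,.01,.01).ravel()
    if vy*(1 if n=='scene' else 0)<0:vx,vy=-vx,-vy
    s=(u-x)*vx+(v-y)*vy;return [(x+e*vx,y+e*vy) for e in(s.min(),s.max())],len(u)
c=np.array([418,-350.5,0.]);d=np.array([.324,.946,0]);w=np.array([.946,-.324,0])
R_={}
for n in('scene','top'):
    poly=[proj(n,c+a*d+b*w+[0,0,129]) for a,b in((190,-30),(190,30),(-190,30),(-190,-30))]
    print(n,*[proj(n,c+a*d+[0,0,129]) for a in(180,-180)]);R_[n]=ends(n,poly);print(R_[n])
E
python3 lv2.py; python3 lv.py s13
```

```text
scene [337.3 286.6] [400.4 391.2]
([(np.float64(336.4878150416029), np.float64(289.0527505265462)), (np.float64(399.13961398532047), np.float64(387.45780042108606))], 718)
top [369.9 237.5] [494.6 241.1]
([(np.float64(365.680769683677), np.float64(236.76368303884945)), (np.float64(499.3048506550361), np.float64(241.63108796428452))], 901)
expected tail/nose px [337.3 286.6] [400.4 391.2]
-190 14 136.10988178442744 151.3033795475071 156.97073686693648
-170 36 112.03768520439951 138.49911117827162 156.63193009567567
-150 51 109.31656121350795 131.26105649420737 156.93451389300765
-130 52 108.25850471840397 131.28403245900734 156.58744112861007
-110 48 108.1516997745133 130.85375231134165 156.89665668335215
-90 48 107.05060549735902 130.05143897722215 156.54090519338558
-70 49 106.93036924158298 130.92813975214477 156.85704899053349
-50 40 105.91568304838734 124.83171195767291 156.17449447323054
-30 20 105.78324060100817 114.8663500273331 125.43670685413178
-10 8 105.64835795745012 123.29493332614273 142.27136396062224
30 32 106.1609689221267 138.0321874630586 156.7720593073028
50 49 103.05162397407366 129.02639144587613 156.38746274698053
70 41 101.94114964602204 128.92005123014332 155.65621410665995
90 38 101.76080085496869 127.76235425166799 154.16437041625932
110 41 101.57689775486051 128.37071350126595 154.48877083568982
130 38 101.38933431031228 126.54792505270969 153.72261472171874
150 22 101.19800022574736 113.53084052314411 140.10406193748724
170 15 101.00278072927267 108.9529660651987 118.74894801005814
```

```bash
python3 - <<'E'
from h import *
exec(open('lv2.py').read().split("R_={}")[0])
L={}
for n in('scene','top'):
    poly=[proj(n,c+a*d+b*w+[0,0,129]) for a,b in((172,-20),(172,20),(-172,20),(-172,-20))]
    (p,q),k=ends(n,poly);L[n]=np.cross(ray(n,p)[1],ray(n,q)[1]);print(n,p,q,k)
D=np.cross(L['scene'],L['top']);D/=np.linalg.norm(D);D*=np.sign(D[1])
print('bar dir',np.round(D,4),'tilt',np.arcsin(D[2]),'yaw',np.degrees(np.arctan2(-D[0],D[1])))
E
```

```text
scene (np.float64(336.46911684525327), np.float64(289.0514378012705)) (np.float64(399.76752228380263), np.float64(387.0871063264378)) 716
top (np.float64(371.79012114524704), np.float64(236.68664616941825)) (np.float64(492.0691701458814), np.float64(241.1258331509166)) 603
bar dir [0.1 0.9 0.3] tilt 0.3373764648126954 yaw -7.522811059395628
```

Request:
send_rows:
  commands:
    - [0.3, 0.3, 0, 0]
    - [0.6, 0.6, 0, 0]
    - [1, 1, 0, 0]
    - [1, 1, 0, 0]

```text
time: 32.12
tool_pos: [390.3, -21.3, 287.1]
orientation: [0.0, 0.165, 0.986, 0.0]
contact_force: [-0.1, -0.9, 1.1]
grip_width: 65.0
gripper_force: 0.0
```

Request:
send_rows:
  commands:
    - [0, 0.3, 0, 0]
    - [0, 0.6, 0, 0]
    - [0, 1, 0, 0]
    - [0, 1, 0, 0]

```text
time: 32.45
tool_pos: [425.7, 75.4, 286.7]
orientation: [-0.0, 0.163, 0.987, 0.001]
contact_force: [0.4, -1.2, -0.5]
grip_width: 65.1
gripper_force: 0.0
```

Request:
send_rows:
  commands:
    - [0, 0.3, 0, 0]
    - [0, 0.6, 0, 0]
    - [0, 1, 0, 0]
    - [0, 1, 0, 0]
    - [0, 1, 0, 0]

```text
time: 32.87
tool_pos: [457.6, 166.4, 286.2]
orientation: [-0.001, 0.164, 0.987, -0.0]
contact_force: [-0.6, -0.2, 1.1]
grip_width: 65.1
gripper_force: 0.0
```

```bash
python3 - <<'E'
from h import *
np.set_printoptions(precision=1,suppress=True)
c=np.array([418,-350.5,129.]);d=np.array([.324,.946,0]);w=np.array([.946,-.324,0])
# sample the bar's neighbourhood on the plane z=129 in each view: lateral position of strips along the bar
for n in('scene','top'):
    im=cam(n,'f_'+n).min(2).astype(np.float32)
    A=np.arange(-190,191,5);B=np.arange(-30,31,.5)
    M=np.float32([[proj(n,c+a*d+b*w) for b in B] for a in A])
    g=cv2.remap(im,M[...,0],M[...,1],cv2.INTER_LINEAR)
    print(n)
    for a,row in list(zip(A,g))[::4]:
        k=np.nonzero(row>130)[0];print(a,(B[k[0]],B[k[-1]],len(k)) if len(k) else None,end=' ')
    print()
E
```

```text
Traceback (most recent call last):
  File "h.py", line 19, in proj
    m=eyes.camera_model(n);q=np.array(m['orientation']).ravel()
ValueError: time passes only in moves, steps and waits
```

```bash
python3 - <<'E'
import h
from h import *
C={n:eyes.camera_model(n) for n in('scene','top')}
class E: 
    camera_model=staticmethod(lambda n:C[n])
h.eyes=E
c=np.array([418,-350.5,129.]);d=np.array([.324,.946,0]);w=np.array([.946,-.324,0])
for n in('scene','top'):
    im=eyes.camera(n).min(2).astype(np.float32);cv2.imwrite(f'pics/f_{n}.png',im)
    A=np.arange(-190,191,20);B=np.arange(-30,31,.5)
    M=np.float32([[proj(n,c+a*d+b*w) for b in B] for a in A])
    g=cv2.remap(im,M[...,0],M[...,1],cv2.INTER_LINEAR);print(n)
    for a,row in zip(A,g):
        k=np.nonzero(row>130)[0];print(a,(float(B[k[0]]),float(B[k[-1]]),len(k)) if len(k) else None,end=' ')
    print()
E
```

```text
scene
-190 None -170 (-6.5, 15.0, 44) -150 (-9.0, 16.5, 39) -130 (-10.0, 18.0, 44) -110 (-10.0, 18.5, 47) -90 (-10.5, 18.0, 44) -70 (-10.5, 17.0, 43) -50 (-11.0, 15.5, 42) -30 (-11.5, 15.5, 42) -10 (16.0, 16.0, 1) 10 (4.0, 7.0, 7) 30 (-12.5, -2.0, 22) 50 (-13.0, 9.5, 30) 70 (-13.0, 13.5, 54) 90 (-13.5, 13.5, 41) 110 (-14.0, 13.0, 42) 130 (-14.0, 12.5, 42) 150 (-14.0, 12.0, 41) 170 (-12.0, 11.0, 38) 190 None 
top
-190 (-30.0, 30.5, 122) -170 (-30.0, 30.5, 88) -150 (-30.0, 20.0, 78) -130 (-9.5, 18.5, 46) -110 (-10.0, 18.5, 48) -90 (-10.0, 18.0, 49) -70 (-9.5, 17.5, 43) -50 (-9.5, 17.0, 43) -30 (-10.0, 14.5, 39) -10 (13.0, 30.5, 36) 10 None 30 (-11.5, 16.0, 42) 50 (-12.5, 17.0, 49) 70 (-13.0, 15.0, 48) 90 (-13.5, 14.5, 47) 110 (-13.5, 14.0, 46) 130 (-14.0, 14.5, 48) 150 (-13.0, 13.5, 41) 170 (-13.5, 13.0, 43) 190 None [ WARN:0@0.877] global loadsave.cpp:1063 imwrite_ Unsupported depth image for selected encoder is fallbacked to CV_8U.
```

```bash
python3 - <<'E'
import h
from h import *
C={n:eyes.camera_model(n) for n in('scene','top')}
class E: 
    camera_model=staticmethod(lambda n:C[n])
h.eyes=E
def ends(im,n,c,d,thr):
    d=np.r_[d,0];w=np.array([d[1],-d[0],0]);out=[]
    A=np.arange(-215,216,1.)
    for b in(-9,-7,6,8,10):
        M=np.float32([[proj(n,c+a*d+b*w) for a in A]]);r=cv2.remap(im,M[...,0],M[...,1],1).ravel();k=A[(r>thr)&(abs(A)<200)];out.append((float(k.min()),float(k.max())))
    return out
for thr in(110,130,150):
  print('hung scene',ends(cv2.imread('pics/f_scene.png',0).astype(np.float32),'scene',np.array([420,-350.5,129.]),np.array([.308,.951]),thr))
  print('hung top',ends(cv2.imread('pics/f_top.png',0).astype(np.float32),'top',np.array([420,-350.5,129.]),np.array([.308,.951]),thr))
  f=lambda p:cv2.imread(p).min(2).astype(np.float32)
  print('flat scene',ends(f('pics/scene0.png'),'scene',np.array([482.5,66,50.]),np.array([-.31,.951]),thr))
  print('flat top',ends(f('pics/top0.png'),'top',np.array([482.5,66,50.]),np.array([-.31,.951]),thr))
E
```

```text
hung scene [(-173.0, 172.0), (-172.0, 172.0), (-173.0, 172.0), (-173.0, 173.0), (-172.0, 172.0)]
hung top [(-199.0, 179.0), (-199.0, 179.0), (-199.0, 179.0), (-199.0, 179.0), (-199.0, 179.0)]
flat scene [(-176.0, 179.0), (-176.0, 180.0), (-176.0, 180.0), (-176.0, 180.0), (-175.0, 179.0)]
flat top [(-175.0, 179.0), (-176.0, 180.0), (-175.0, 180.0), (-176.0, 180.0), (-176.0, 180.0)]
hung scene [(-171.0, 170.0), (-171.0, 170.0), (-171.0, 171.0), (-171.0, 171.0), (-171.0, 171.0)]
hung top [(-199.0, 176.0), (-199.0, 179.0), (-199.0, 177.0), (-199.0, 177.0), (-199.0, 176.0)]
flat scene [(-173.0, 176.0), (-174.0, 179.0), (-174.0, 176.0), (-174.0, 178.0), (-173.0, 177.0)]
flat top [(-170.0, 176.0), (-173.0, 179.0), (-174.0, 178.0), (-175.0, 178.0), (-174.0, 178.0)]
hung scene [(-166.0, 169.0), (-167.0, 168.0), (-167.0, 168.0), (-168.0, 170.0), (-167.0, 169.0)]
hung top [(-199.0, 175.0), (-199.0, 175.0), (-199.0, 175.0), (-199.0, 175.0), (-199.0, 175.0)]
flat scene [(-171.0, 175.0), (-172.0, 177.0), (-171.0, 175.0), (-172.0, 175.0), (-172.0, 176.0)]
flat top [(-169.0, 175.0), (-171.0, 177.0), (1.0, 176.0), (-171.0, 176.0), (-172.0, 176.0)]
```

```bash
python3 -c "
from h import *
print(readout.observe()['contact_force']);print(ticket.hand_in())"
```

```text
[-0.15906955 -0.15392977  0.00242684]
the job is handed in; nothing more can be done
None
```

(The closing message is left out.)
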